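Draw a pair of brake pads from the bottom of a pad dispenser

TASK

Work the dispenser's slide to push the two bottom brake pads out of the stack, one at a time: push the slide right in, then pull it right back so that the stack drops before the next one. Lay the two pads gently and flat, steel side up, in the tray with the dividing wall, one in each half. Finish with the slide pulled back and the other two pads still stacked in the dispenser, and do not disturb anything else on the bench.

Things in the scene. Friction and masses are not known exactly. Their poses are not given: they have to be found in the camera images.
- dispenser: pad dispenser fixed on the bench: base plate 70 mm wide (its own x), 415 mm long (its own y, -178 to +237 mm), its top 6 mm above the bench. Origin on the bench under the centre of the stack of four pads, whose long sides lie along its y. The slide pushes the bottom pad towards its -y through a slot 19 mm high, which lets only one pad through, into an open exit bay
- slide (a joint): the dispenser's slide, m: 0 pulled right back, 0.13 pushed right in. Flat blade 40 mm wide, 11 mm thick, its front end at the dispenser's y = 67 mm minus this value: below 0.02 it is clear of the stack, at 0.13 the bottom pad is fully out. While in, the stack rests on it; pulled back below 0.02, the stack drops to the base. No spring: stays where left (friction 1.5 N, with pads about 10 N)
- handle (a point): centre of the top of the slide's upright handle, 130 mm above the bench, at the dispenser's x = 0, y = 210 mm minus the slide value. The handle is a black block 40 mm (dispenser's x) by 24 mm (dispenser's y), 40 mm tall (90 to 130 mm above the bench, higher than the corner posts) on an 18 mm square stem. Axes as the dispenser's
- exit (a point): point on the exit bay's base (6 mm above the bench, dispenser's y = -107 mm) where the centre of a pad pushed out by a full stroke comes to lie, its near end 12 mm from the posts. The bay is flat, 70 mm wide, without side walls, ending in a lip 10 mm high at y = -172 mm. Only one pad fits: take it out before the next stroke. Axes as the dispenser's
- stack (a point): centre of the open top of the dispenser's magazine, 85 mm above the bench, over the dispenser's origin. Four steel corner posts hold the stack, 60 mm (dispenser's x) by 94 mm (y) inside, outer faces at x = +-33 and y = +-50 mm; thin straps tie them at both ends near the top
- pad1: brake pad, a flat block 90 mm long (its own y), 56 mm wide (its own x), 14 mm thick, 0.2 kg: an 8 mm dark friction lining (86 mm long) underneath, a 6 mm dark steel plate on top; origin at the centre of its underside. At the start it is the bottom of the stack, its underside 6 mm above the bench
- pad2: brake pad, a flat block 90 mm long (its own y), 56 mm wide (its own x), 14 mm thick, 0.2 kg: an 8 mm dark friction lining (86 mm long) underneath, a 6 mm dark steel plate on top; origin at the centre of its underside. At the start the second from the bottom
- pad3: brake pad, a flat block 90 mm long (its own y), 56 mm wide (its own x), 14 mm thick, 0.2 kg: an 8 mm dark friction lining (86 mm long) underneath, a 6 mm dark steel plate on top; origin at the centre of its underside. At the start the third from the bottom; it must stay in the dispenser
- pad4: brake pad, a flat block 90 mm long (its own y), 56 mm wide (its own x), 14 mm thick, 0.2 kg: an 8 mm dark friction lining (86 mm long) underneath, a 6 mm dark steel plate on top; origin at the centre of its underside. At the start the top of the stack; it must stay in the dispenser
- kit_tray: aluminium open tray fixed on the bench, 130 mm (its own x) by 230 mm (its own y), 25 mm high, walls and floor 4 mm, with a dividing wall 4 mm thick along its x at y=0 that makes two halves, each 122 mm (x) by 109 mm (y) inside, centred at y=+-56.5 mm. Origin at the centre of its underside. It may stand on the left or on the right
- scrap_tray: the same tray without a dividing wall, fixed, holding two worn pads; not used. Origin at the centre of its underside
- worn1: worn-out brake pad lying in the plain tray: as the new ones but 9 mm thick; bystander, leave it. Origin at the centre of its underside
- worn2: worn-out brake pad lying in the plain tray: as the new ones but 9 mm thick; bystander, leave it. Origin at the centre of its underside
- tube: upright grey plastic tube of sealant, 32 mm across, 120 mm high, loose between the two trays; bystander. Origin at the centre of its foot
- piston: aluminium engine piston standing on the bench, 76 mm across, 70 mm high; bystander. Origin at the centre of its foot
- oilcan: dark steel oil can with a thin bent spout, 72 mm across, 190 mm high, beyond the dispenser; bystander. Origin at the centre of its foot
- tin: grey tin, 68 mm across, 100 mm high; bystander. Origin at the centre of its foot
- hammer: hammer lying on the bench, 260 mm long; bystander. Origin under its middle
- wrench: steel spanner lying on the bench, 190 mm long; bystander. Origin under its middle
Not all that is in view belongs to the job. What is shaped like the pad4 but pink is not meant.

How it is judged:
By the outcome, as a careful person would: the job done as asked, in the order asked, and still so for the second after the job is handed in, with the robot touching nothing.
It also fails if it takes over 72 s, if anything falls off the work surface, if the arm or the gripper's body presses on something with over 40 N, if the wrist force passes 120 N, or if a joint passes its speed limit or range.

ROBOT

A 7-joint arm with a two-finger parallel gripper is mounted at the origin on the work surface. World frame = base frame: x ahead of the robot, y to its left, z up, the work surface at z = 0. Lengths are in m, angles in rad, forces in N, time in s.
With the tool pointing down it reaches from about 0.425 to 0.875 m from the base axis. Payload 8.4 kg.
Tool frame: the origin (TCP) lies at the very end of the fingers, on their centre line; the grasp point (between the pads) lies 19 mm behind it; z points along the fingers, x is the direction in which the jaws open and shut, and the axes are right-handed (so a half turn about z gives the same grasp; the last joint's range is limited). The gripper opens to 87 mm and grips with 3 to 60 N. Pads are 19 mm wide; open, the fingers measure 117 mm over their backs; the gripper's body (75 mm by 190 mm) begins 51 mm behind the grasp point.
Start: joints at [1.012, 0.333, 0.04, 1.465, -0.013, 1.343, -0.059], TCP at [0.288, -0.582, 0.223] pointing down, gripper open.
Joint ranges: [-2.58, 2.58], [-0.38, 2.09], [-1.3, 1.39], [0.25, 2.4], [-1.5, 4.64], [0.08, 2.09], [-2.65, 2.65]. Speed limits (rad/s): [2.22, 2.22, 2.79, 2.79, 3.14, 3.14, 3.14].

INTERFACE

Orientations are given as a rotation vector (axis times angle).
In Python, from plant import arm, optics gives the robot as it stands. Calls block until the motion is done:
- arm.goto(position, orientation): joint-space move of the TCP to a pose.
- arm.move_linear(position, ori=None, rate=0.15): straight line of the TCP; ori=None keeps the orientation; rate is the mean speed in m/s.
- arm.move_j(angles): joint-space move.
- arm.grip(opening): finger opening in m; the grip force is fixed at half the most; returns when the fingers have stopped.
- arm.dwell(seconds).
- arm.inverse_kinematics(position, orientation): joint angles nearest the present ones, or None.
- arm.get_state(): the state.
- optics.grab_frame(name): name is "scene" or "top" or "wrist"; returns (picture, depth): 420x560x3 uint8, red, green, blue; 420x560 float32, m along the optical axis (not along the pixel's ray), 0 where there is no reading.
- optics.camera_model(name): a dict with "camera_matrix" (3x3 intrinsics, pixels), "rvec" (rotation vector, rad) and "tvec" (3), from world to camera coordinates, as OpenCV has them. Camera axes: x right, y down, z forward; pixel columns grow to the right and rows downward; lengths in m; the calibration is good to about 2 mm. A picture is of the moment at which its call begins: read the wrist's pose just before it. camera_model takes no time and is no camera call; for the wrist camera it gives the pose at the moment of the call.
A pose or a line that the arm cannot do raises arm.IKError and nothing moves.
- arm.sign_off(): hands the job in, once; it reports no verdict.
The state is a dict: "clock": time; "joint_positions": joint angles; "joint_velocities": joint speeds; "effort": joint torques, N m; "position": TCP position; "orientation": TCP orientation; "contact_force": force on the tool from outside, world axes, zero at the start; "torque": the same for the moment, N m; "finger_gap": finger opening in m.
Only numpy, scipy, OpenCV 4.12 (cv2) and the standard library are available. Lean on these libraries where they do the work, as an engineer would, in place of code of your own. Each camera call takes 0.05 s, during which the arm holds its last target.

## Working session

There is one attempt and no reset: what is moved stays moved. The work goes in short steps, each a Python script; the robot and the scene stay as the last script left them, time stands still between calls to the robot, and variables do not carry over. Pictures are saved under pics/ and viewed, and the job is handed in when it is done.

```bash
ls; mkdir -p pics; python3 - <<'E'
from plant import arm, optics
import cv2,numpy as np
for n in ("scene","top"):
    p,d=optics.grab_frame(n); cv2.imwrite(f"pics/{n}0.png",p[:,:,::-1]); np.save(f"pics/{n}0.npy",d)
    m=optics.camera_model(n); print(n,m)
s=arm.get_state(); print(s["clock"],s["position"],s["orientation"],s["finger_gap"])
E
```

```text
pics
scene {'camera_matrix': array([[498.62220094,   0.        , 280.31195379],
       [  0.        , 498.62220094, 210.82259383],
       [  0.        ,   0.        ,   1.        ]]), 'rvec': array([ 1.97064199,  0.92533608, -0.49058509]), 'tvec': array([-0.32539301, -0.11735053,  1.89916779])}
top {'camera_matrix': array([[482.66726483,   0.        , 284.81440603],
       [  0.        , 482.66726483, 208.89967213],
       [  0.        ,   0.        ,   1.        ]]), 'rvec': array([ 2.18047778, -2.15130423,  0.14701006]), 'tvec': array([-0.00961255,  0.52249741,  1.3447613 ])}
0.1 [ 0.28820922 -0.58215923  0.22177623] [-2.66860341e+00  1.65654156e+00  1.96915594e-03] 0.08691972736833724
```

View pics/scene0.png

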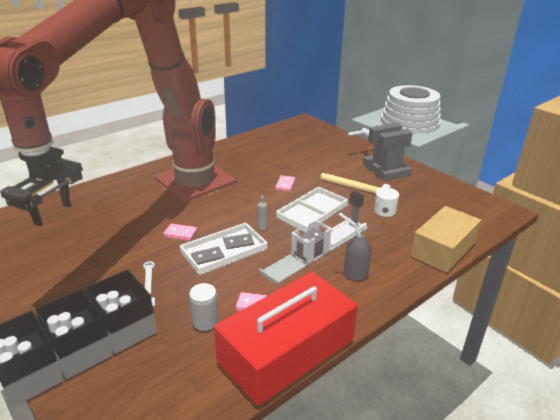

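View pics/top0.png

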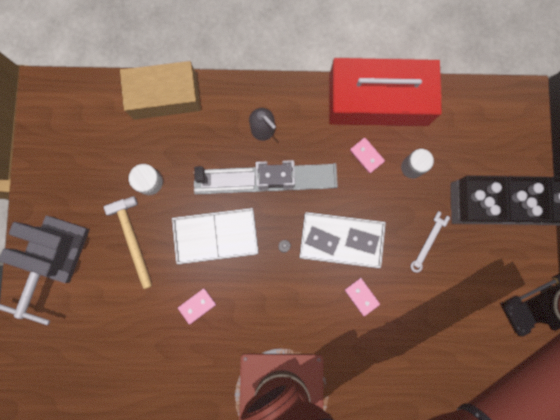

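The top view shows the dispenser at columns 194–337, rows 160–195, with the handle at the left end (200,174) and the exit bay at the right. The divided kit tray is at (215,236), and the plain tray with the worn pads is at (343,240). Next I'll measure their positions.

```bash
cat > h.py <<'E'
import numpy as np,cv2
from scipy.spatial.transform import Rotation as R
def cloud(d,m):
    K=m["camera_matrix"];Rm=cv2.Rodrigues(np.array(m["rvec"]))[0];t=np.array(m["tvec"])
    v,u=np.mgrid[:d.shape[0],:d.shape[1]]
    P=np.stack([(u-K[0,2])/K[0,0]*d,(v-K[1,2])/K[1,1]*d,d],-1)
    return (P-t)@Rm
def proj(p,m):
    return cv2.projectPoints(np.array(p,float).reshape(-1,3),np.array(m["rvec"]),np.array(m["tvec"]),m["camera_matrix"],None)[0].reshape(-1,2)
E
python3 - <<'E'
from plant import optics
from h import *
m=optics.camera_model("top"); d=np.load("pics/top0.npy"); W=cloud(d,m)
im=cv2.imread("pics/top0.png")
cv2.imwrite("pics/c1.png",cv2.resize(im[140:280,160:360],None,fx=4,fy=4,interpolation=cv2.INTER_CUBIC))
for uv in [(200,174),(199,170),(275,175),(320,177),(235,180),(195,235),(237,232),(215,215),(150,300),(343,180),(190,160)]:
    print(uv,W[uv[1],uv[0]].round(4))
def rect(mask,name):
    n,l,s,c=cv2.connectedComponentsWithStats(mask.astype(np.uint8))
    i=1+s[1:,4].argmax(); P=W[l==i][:,:2].astype(np.float32); r=cv2.minAreaRect(P*1000); print(name,s[i],r)
v,u=np.mgrid[:420,:560]
z=W[...,2]
reg=lambda a,b,c,e:(u>a)&(u<b)&(v>c)&(v<e)
rect(reg(165,262,200,268)&(z>0.015)&(z<.04),"tray walls")
rect(reg(165,262,200,268)&(z>0.0025)&(z<.04),"tray all")
rect(reg(185,345,155,200)&(z>0.003)&(z<.02),"base")
rect(reg(185,215,155,200)&(z>0.115)&(z<.145),"handle")
rect(reg(250,305,150,200)&(z>0.05)&(z<.1),"mag")
rect(reg(296,345,155,200)&(z>0.003)&(z<.02),"bay")
E
```

```text
(200, 174) [0.6006 0.2254 0.1321]
(199, 170) [0.6122 0.2292 0.1276]
(275, 175) [0.6138 0.0266 0.0655]
(320, 177) [ 0.621  -0.1047  0.0082]
(235, 180) [0.6066 0.1426 0.0174]
(195, 235) [0.4462 0.2543 0.0077]
(237, 232) [0.4567 0.1343 0.0044]
(215, 215) [0.5054 0.1994 0.0024]
(150, 300) [ 0.26    0.3777 -0.0042]
(343, 180) [ 0.6154 -0.1738 -0.0041]
(190, 160) [0.6654 0.2763 0.0093]
tray walls [172 208  86  55 509] ((445.96923828125, 197.55120849609375), (130.73068237304688, 231.0740203857422), 7.879926681518555)
tray all [ 166  204   94   64 3514] ((446.19281005859375, 204.65911865234375), (181.9945831298828, 268.2794494628906), 1.0007200241088867)
base [ 190  156  150   44 2293] ((617.3228759765625, 57.12809753417969), (112.26329803466797, 437.6878662109375), 5.098791599273682)
handle [194 166  10  16 148] ((603.6614379882812, 230.75503540039062), (39.4246940612793, 23.15545082092285), 2.344766616821289)
mag [256 160  38  28 832] ((616.3908081054688, 27.831382751464844), (66.24252319335938, 103.90347290039062), 3.5602447986602783)
bay [297 156  43  38 961] ((629.449462890625, -98.9361572265625), (110.45050811767578, 123.93132781982422), 0.7443099021911621)
```

View pics/c1.png

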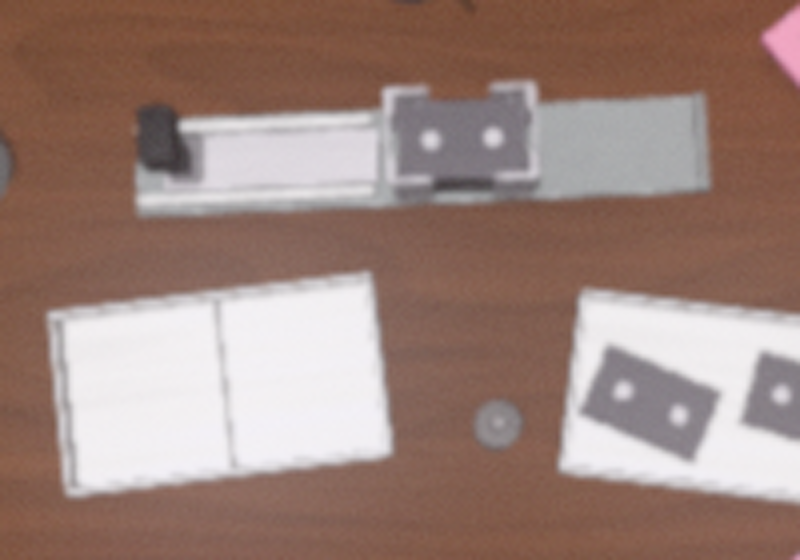

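```bash
cat >> h.py <<'E'
def bp(uv,z,m):
    K=m["camera_matrix"];Rm=cv2.Rodrigues(np.array(m["rvec"]))[0];t=np.array(m["tvec"])
    ray=Rm.T@np.linalg.solve(K,[uv[0],uv[1],1]); c=-Rm.T@t
    return c+ray*(z-c[2])/ray[2]
E
python3 - <<'E'
from plant import optics
from h import *
m=optics.camera_model("top")
f=lambda x,y,z: bp((160+(x+.5)/4-.5,140+(y+.5)/4-.5),z,m)[:2].round(4)
print("base -x+y",f(137,215,.006),"lip -x",f(710,190,.01),"lip +x",f(706,94,.01))
print("mag corners z85",[f(*p,.085) for p in [(381,88),(536,82),(538,186),(390,193)]])
print("handle z130",[f(*p,.13) for p in [(137,107),(172,105),(176,163),(141,165)]])
T=[f(*p,.025) for p in [(48,313),(370,272),(392,455),(68,495)]]; print("tray",T,np.mean(T,0))
for a,b in ((0,1),(1,2),(2,3),(3,0)): print(np.linalg.norm(T[a]-T[b]),np.degrees(np.arctan2(*(T[b]-T[a])[::-1])))
print("tube", f(497,424,.12), "slide blade front?",f(378,120,.017))
E
```

```text
base -x+y [0.5674 0.2621] lip -x [ 0.5914 -0.1547] lip +x [ 0.6627 -0.1518]
mag corners z85 [array([0.6468, 0.0828]), array([ 0.6528, -0.0246]), array([ 0.5797, -0.0267]), array([0.5733, 0.0751])]
handle z130 [array([0.6214, 0.2428]), array([0.6231, 0.2196]), array([0.5839, 0.2156]), array([0.5822, 0.2388])]
tray [array([0.493 , 0.3195]), array([0.5257, 0.091 ]), array([0.3954, 0.0727]), array([0.3644, 0.3002])] [0.444625 0.19585 ]
0.23082794458210645 -81.85585628366636
0.13157879768412536 -172.00537752547015
0.22960237368110986 97.75954658145697
0.1300401860964525 8.535122869114074
tube [ 4.14e-01 -1.00e-04] slide blade front? [0.6381 0.0879]
```

```bash
cat >> h.py <<'E'
def ori(yaw_x):
    "tool pointing down, tool x at yaw_x (rad) in world"
    x=np.array([np.cos(yaw_x),np.sin(yaw_x),0]); z=np.array([0,0,-1.]); y=np.cross(z,x)
    return R.from_matrix(np.stack([x,y,z],1)).as_rotvec()
E
python3 - <<'E'
from plant import arm,optics
from h import *
s=arm.get_state(); print(R.from_rotvec(s["orientation"]).as_matrix().round(3))
m=optics.camera_model("wrist"); Rm=cv2.Rodrigues(np.array(m["rvec"]))[0]; c=-Rm.T@m["tvec"]
T=R.from_rotvec(s["orientation"]).as_matrix()
print("cam in tool",T.T@(c-s["position"]),(Rm@T).round(3),m["camera_matrix"])
for y in (3.5,93.5,183.5,-86.5):
  for p in [(.6,.23,.25),(.62,-.08,.25),(.44,.25,.2),(.46,.14,.2),(.6,.05,.4)]:
    q=arm.inverse_kinematics(p,ori(np.radians(y))); print(y,p,None if q is None else np.round(q,2))
d=np.load("pics/top0.npy");W=cloud(d,optics.camera_model("top"))
sp=W[100:150,240:290].reshape(-1,3); sp=sp[sp[:,2]>.03]; 
for a,b in((.03,.08),(.08,.13),(.13,.17),(.17,.25)):
    q=sp[(sp[:,2]>a)&(sp[:,2]<b)]; print(a,q.min(0) if len(q) else 0, q.max(0) if len(q) else 0)
E
```

```text
[[ 0.444 -0.896 -0.001]
 [-0.896 -0.444  0.001]
 [-0.001  0.    -1.   ]]
cam in tool [-0.00032266 -0.07932633 -0.16242632] [[ 1.    -0.     0.   ]
 [ 0.     0.957 -0.289]
 [-0.     0.289  0.957]] [[314.54577241   0.         278.37037342]
 [  0.         314.54577241 210.92672541]
 [  0.           0.           1.        ]]
3.5 (0.6, 0.23, 0.25) [ 0.21  0.44 -0.89  1.41  0.34  1.45 -0.61]
3.5 (0.62, -0.08, 0.25) [ 0.45  0.31 -0.5   1.47  0.15  1.4   0.01]
3.5 (0.44, 0.25, 0.2) [ 0.51  0.22 -1.23  1.8   0.22  1.28 -0.72]
3.5 (0.46, 0.14, 0.2) [ 0.49  0.06 -0.89  1.86  0.05  1.25 -0.36]
3.5 (0.6, 0.05, 0.4) [ 0.34  0.27 -0.65  1.24  0.16  1.69 -0.21]
93.5 (0.6, 0.23, 0.25) [ 0.2   0.43 -0.87  1.41  0.33  1.45  0.97]
93.5 (0.62, -0.08, 0.25) [ 0.51  0.33 -0.59  1.46  0.18  1.41  1.56]
93.5 (0.44, 0.25, 0.2) [ 0.47  0.2  -1.17  1.8   0.19  1.27  0.87]
93.5 (0.46, 0.14, 0.2) [ 0.49  0.06 -0.89  1.86  0.05  1.25  1.21]
93.5 (0.6, 0.05, 0.4) [ 0.38  0.28 -0.7   1.24  0.18  1.69  1.35]
183.5 (0.6, 0.23, 0.25) [ 0.32  0.52 -1.1   1.4   0.46  1.49  2.45]
183.5 (0.62, -0.08, 0.25) [-0.8   0.5   1.22  1.53 -0.47  1.44 -2.64]
183.5 (0.44, 0.25, 0.2) [ 0.42  0.18 -1.11  1.8   0.17  1.27  2.47]
183.5 (0.46, 0.14, 0.2) None
183.5 (0.6, 0.05, 0.4) None
-86.5 (0.6, 0.23, 0.25) [ 0.21  0.44 -0.9   1.41  0.34  1.45 -2.19]
-86.5 (0.62, -0.08, 0.25) [ 0.34  0.29 -0.35  1.47  0.1   1.39 -1.53]
-86.5 (0.44, 0.25, 0.2) [ 0.48  0.21 -1.19  1.8   0.2   1.27 -2.27]
-86.5 (0.46, 0.14, 0.2) [ 0.46  0.06 -0.86  1.86  0.05  1.25 -1.93]
-86.5 (0.6, 0.05, 0.4) [ 0.3   0.26 -0.59  1.24  0.14  1.68 -1.77]
0.03 [0.72952113 0.03457366 0.03111571] [0.7552393  0.10134764 0.07915794]
0.08 [0.73086333 0.03414272 0.08037211] [0.80217618 0.1013555  0.12958994]
0.13 [0.74261797 0.05429237 0.1302066 ] [0.77670773 0.08001808 0.1690013 ]
0.17 [0.7136839  0.03007604 0.17213   ] [0.74944403 0.05431048 0.19636327]
```

```bash
python3 - <<'E'
from plant import arm,optics
from h import *
arm.goto([.58,.13,.36],ori(np.radians(93.3)))
m=optics.camera_model("wrist")
p,d=optics.grab_frame("wrist"); cv2.imwrite("pics/w1.png",p[:,:,::-1]); np.save("pics/w1.npy",d)
import pickle; pickle.dump(m,open("pics/w1.pkl","wb"))
s=arm.get_state(); print(s["clock"],s["position"],s["contact_force"])
E
```

```text
2.9083 [0.58028401 0.12899749 0.35974778] [-0.47450163 -0.85424157 -0.48873355]
```

View pics/w1.png

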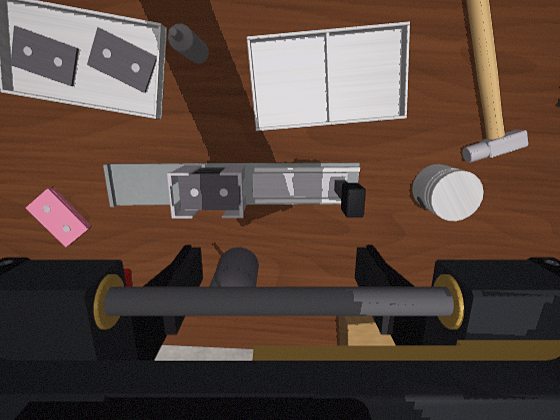

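The wrist view shows the kit tray with its dividing wall (250–410, 22–130), the dispenser (105–360, 160–218) and the black handle at (352,198). I'll overlay the model pose to check it.

```bash
cat > ov.py <<'E'
import sys,pickle
from h import *
O=np.array([.616,.0253]);yaw=np.radians(3.3);sl=0.0;T=np.array([.4446,.1959]);ty=np.radians(8.05)
def fr(o,a,pts):
    c,s=np.cos(a),np.sin(a); P=np.array(pts,float); return np.c_[o[0]+c*P[:,0]-s*P[:,1],o[1]+s*P[:,0]+c*P[:,1],P[:,2]]
def draw(im,m,O,yaw,sl,T,ty,k,x0,y0):
    def box(o,a,x1,x2,y1,y2,z,col):
        q=(proj(fr(o,a,[(x1,y1,z),(x2,y1,z),(x2,y2,z),(x1,y2,z)]),m)+.5-[x0,y0])*k
        cv2.polylines(im,[np.round(q*16).astype(int)],True,col,1,cv2.LINE_AA,4)
    box(O,yaw,-.035,.035,-.178,.237,.006,(0,255,0)); box(O,yaw,-.033,.033,-.05,.05,.085,(0,255,255))
    h=.21-sl; box(O,yaw,-.02,.02,h-.012,h+.012,.13,(0,0,255)); box(T,ty,-.065,.065,-.115,.115,.025,(255,0,255))
if __name__=="__main__":
    from plant import optics
    im=cv2.imread("pics/w1.png"); m=pickle.load(open("pics/w1.pkl","rb"))
    a=cv2.resize(im[0:240,95:425],None,fx=2.4,fy=2.4,interpolation=cv2.INTER_CUBIC); draw(a,m,O,yaw,sl,T,ty,2.4,95,0); cv2.imwrite("pics/o_w.png",a)
    im=cv2.imread("pics/top0.png"); m=optics.camera_model("top")
    a=cv2.resize(im[140:280,160:360],None,fx=4,fy=4,interpolation=cv2.INTER_CUBIC); draw(a,m,O,yaw,sl,T,ty,4,160,140); cv2.imwrite("pics/o_t.png",a)
E
python3 ov.py
```

```text
(no output)
```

View pics/o_w.png

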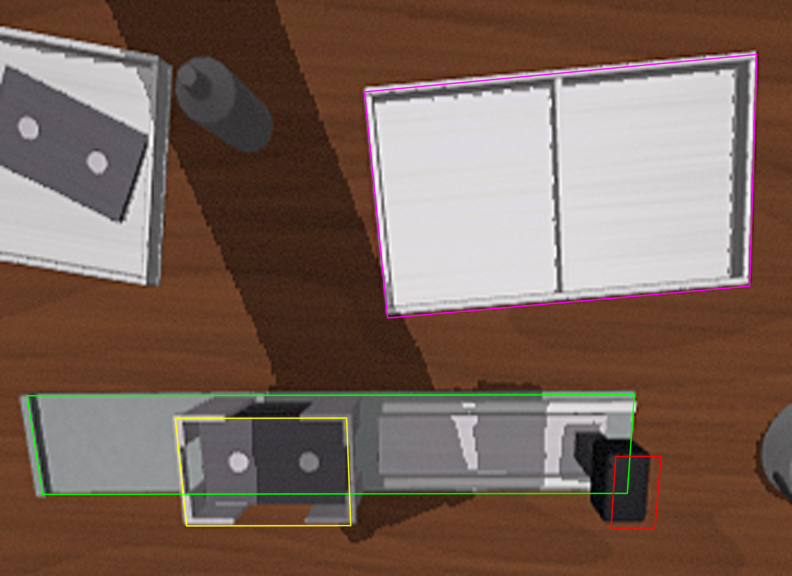

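View pics/o_t.png

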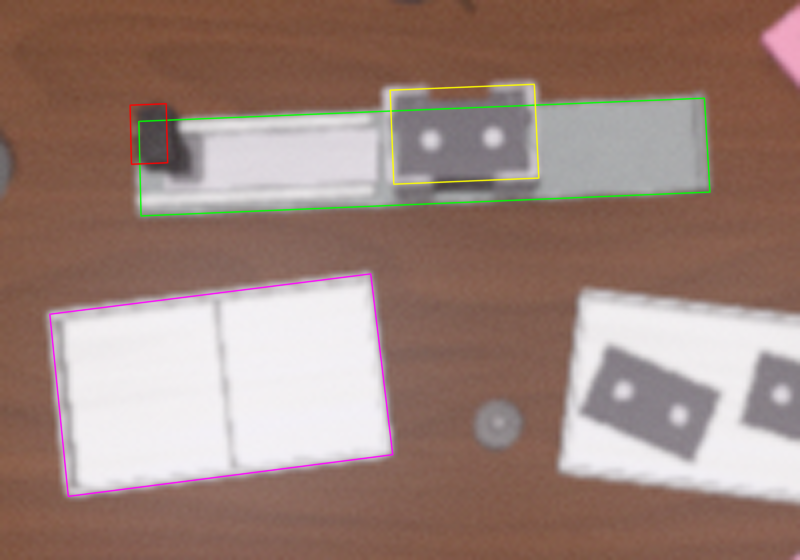

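The slide appears to stand about 5 mm in. The tray and magazine fit within 2 mm, and the handle is at about (0.604, 0.230). Next I'll grip the handle and make the first stroke.

```bash
cat >> h.py <<'E'
O=np.array([.616,.0253]);YAW=np.radians(3.3)
def D(x,y,z): # dispenser -> world
    c,s=np.cos(YAW),np.sin(YAW); return np.array([O[0]+c*x-s*y,O[1]+s*x+c*y,z])
def inv(p):
    c,s=np.cos(YAW),np.sin(YAW); d=np.array(p[:2])-O; return np.array([c*d[0]+s*d[1],-s*d[0]+c*d[1]])
def st(arm,t=""):
    s=arm.get_state(); print(t,"t%.2f"%s["clock"],"disp",inv(s["position"]).round(4),"z%.4f"%s["position"][2],"F",np.round(s["contact_force"],1),"gap%.4f"%s["finger_gap"]); return s
E
python3 - <<'E'
from plant import arm,optics
from h import *
o=ori(YAW+np.pi/2)
arm.goto(D(0,.205,.20),o)
arm.move_linear(D(0,.205,.098),rate=.15); st(arm,"down")
arm.grip(0.0); st(arm,"grip")
arm.move_linear(D(0,.16,.098),rate=.1); st(arm,"45mm")
E
```

```text
down t4.53 disp [0.0008 0.2052] z0.0993 F [0.3 0.9 0.4] gap0.0872
grip t5.57 disp [-0.     0.205] z0.0980 F [0.9 0.6 0.3] gap0.0236
45mm t6.17 disp [1.000e-04 1.599e-01] z0.0980 F [ 2.   0.9 -1.7] gap0.0238
```

```bash
python3 - <<'E'
from plant import arm,optics
from h import *
arm.move_linear(D(0,.084,.098),rate=.1); st(arm,"in")
y=.084
for i in range(6):
    y-=.002; arm.move_linear(D(0,y,.098),rate=.04); s=st(arm)
    if s["contact_force"][1]>20: break
p,d=optics.grab_frame("top"); cv2.imwrite("pics/t2.png",cv2.resize(p[140:280,160:360,::-1],None,fx=4,fy=4,interpolation=cv2.INTER_CUBIC))
E
```

```text
in t7.08 disp [0.0003 0.0835] z0.0980 F [ 3.8 -0.  -4.2] gap0.0241
 t7.33 disp [0.0003 0.083 ] z0.0980 F [ 5.3  4.1 -5.2] gap0.0237
 t7.58 disp [0.0003 0.0817] z0.0980 F [ 4.9  6.6 -5.6] gap0.0236
 t7.83 disp [0.0003 0.0809] z0.0980 F [ 6.1  8.6 -7. ] gap0.0237
 t8.07 disp [0.0003 0.0809] z0.0980 F [  6.7  14.2 -10.5] gap0.0239
 t8.32 disp [0.0003 0.0809] z0.0980 F [  7.3  20.3 -12.5] gap0.0236
```

View pics/t2.png

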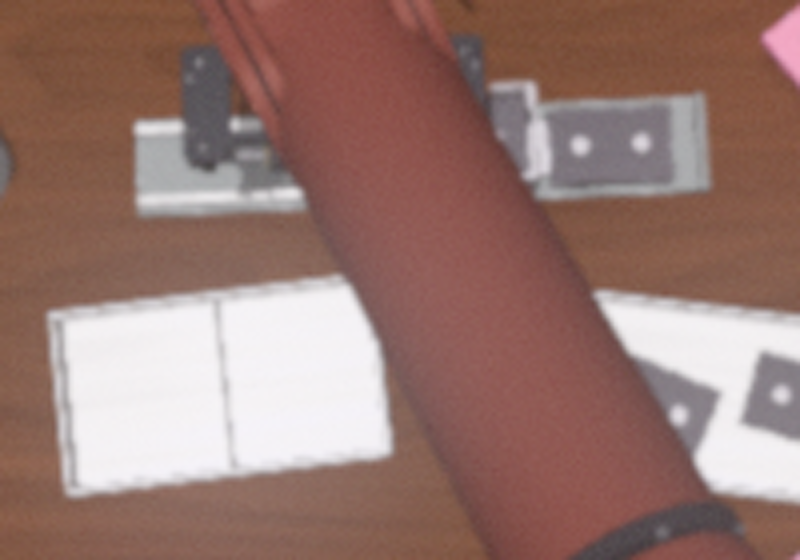

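The stop is reached (reading 0.0809 against 0.080 expected), and pad1 lies in the bay at crop (612,143). Now I'll pull the slide back.

```bash
python3 - <<'E'
from plant import arm,optics
from h import *
arm.move_linear(D(0,.209,.098),rate=.12); st(arm,"back")
y=.209
for i in range(5):
    y+=.002; arm.move_linear(D(0,y,.098),rate=.04); s=st(arm)
    if s["contact_force"][1]<-14: break
arm.move_linear(D(0,.2108,.098),rate=.05)
arm.grip(.06); s=st(arm,"open")
arm.move_linear(s["position"]+[0,0,.075],rate=.2)
arm.goto(D(0,-.107,.17),ori(YAW)); s=st(arm)
m=optics.camera_model("wrist")
p,d=optics.grab_frame("wrist"); cv2.imwrite("pics/w3.png",p[:,:,::-1]); np.save("pics/w3.npy",d)
import pickle; pickle.dump(m,open("pics/w3.pkl","wb"))
p,d=optics.grab_frame("top"); cv2.imwrite("pics/t3.png",cv2.resize(p[140:280,160:360,::-1],None,fx=4,fy=4,interpolation=cv2.INTER_CUBIC))
E
```

```text
back t9.65 disp [-0.      0.2088] z0.0980 F [ 3.1  1.9 -3.2] gap0.0236
 t9.90 disp [-1.000e-04  2.104e-01] z0.0980 F [ 1.5 -1.2 -1.5] gap0.0241
 t10.15 disp [-0.     0.211] z0.0979 F [-0.  -6.1  2.2] gap0.0241
 t10.40 disp [-0.     0.211] z0.0979 F [ -2.7 -12.9   5.2] gap0.0240
 t10.65 disp [0.    0.211] z0.0978 F [ -3.6 -18.9   7.5] gap0.0239
open t11.82 disp [-0.      0.2108] z0.0980 F [ 0.4 -0.5  0.6] gap0.0604
 t13.55 disp [ 0.     -0.1052] z0.1696 F [-0.1  0.3 -0.3] gap0.0601
```

View pics/w3.png

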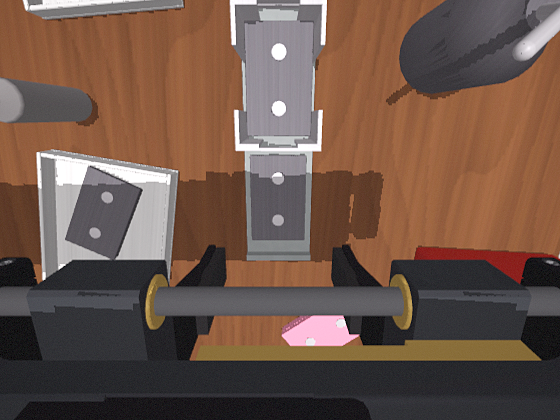

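View pics/t3.png

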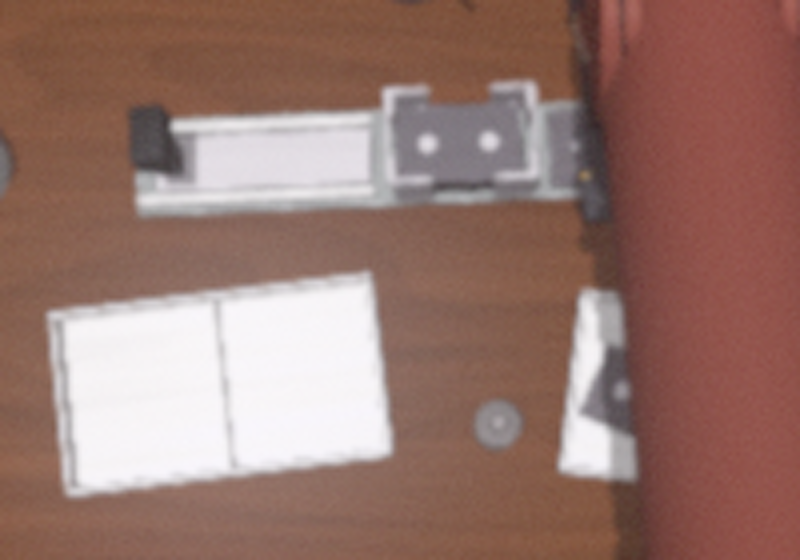

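```bash
python3 - <<'E'
from h import *; import pickle
m=pickle.load(open("pics/w3.pkl","rb")); W=cloud(np.load("pics/w3.npy"),m); im=cv2.imread("pics/w3.png")
cv2.imwrite("pics/c3.png",cv2.resize(im[140:270,220:340],None,fx=4,fy=4,interpolation=cv2.INTER_CUBIC))
for uv in [(278,178),(265,200),(278,235),(278,250),(278,85)]:
    p=W[uv[1],uv[0]]; print(uv,p.round(4),inv(p).round(4))
for uv in [(250,153),(306,153),(308,241),(248,241)]: print(uv,inv(bp(uv,.02,m)).round(4))
for uv in [(247,260),(309,260)]: print("lip top",uv,inv(bp(uv,.016,m)).round(4))
E
```

```text
(278, 178) [ 0.6199 -0.0594  0.0208] [-0.001  -0.0848]
(265, 200) [ 0.6079 -0.0834  0.0191] [-0.0143 -0.1081]
(278, 235) [ 0.6236 -0.1208  0.0197] [-0.0008 -0.1462]
(278, 250) [ 0.625  -0.1442  0.0055] [-0.0008 -0.1698]
(278, 85) [0.6148 0.0247 0.0494] [-0.0012 -0.0005]
(250, 153) [-0.0286 -0.0602]
(306, 153) [ 0.0264 -0.06  ]
(308, 241) [ 0.0312 -0.1528]
(248, 241) [-0.0328 -0.1531]
lip top (247, 260) [-0.0348 -0.1772]
lip top (309, 260) [ 0.0334 -0.1769]
```

View pics/c3.png

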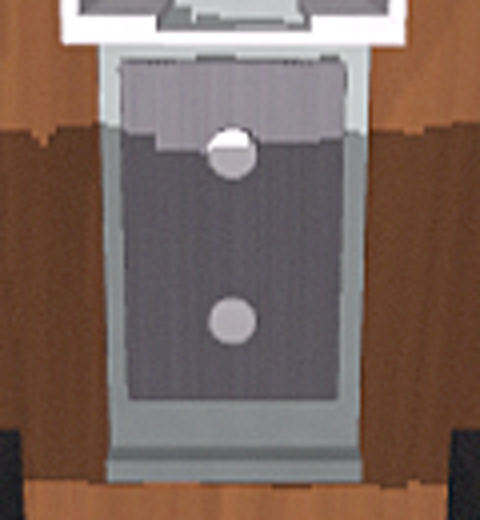

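```bash
cat >> h.py <<'E'
O=O+.0009*np.array([-np.sin(YAW),np.cos(YAW)])
TT=np.array([.4446,.1959]);TY=np.radians(8.05)
def TR(x,y,z):
    c,s=np.cos(TY),np.sin(TY); return np.array([TT[0]+c*x-s*y,TT[1]+s*x+c*y,z])
def pick(arm,px=-.0007,py=-.1075):
    arm.grip(.087)
    arm.move_linear(D(px,py,.05),ori(YAW),rate=.2)
    arm.move_linear(D(px,py,.010),rate=.08); st(arm,"at pad")
    arm.grip(0); st(arm,"gripped")
    arm.move_linear(D(px,py,.03),rate=.06)
    arm.move_linear(D(px,py,.13),rate=.2); st(arm,"lifted")
def place(arm,ty):
    arm.goto(TR(0,ty,.12),ori(TY)); st(arm,"over tray")
    arm.move_linear(TR(0,ty,.03),rate=.15)
    arm.move_linear(TR(0,ty,.0105),rate=.04); st(arm,"near floor")
    z=.0105
    while z>.0075:
        z-=.001; arm.move_linear(TR(0,ty,z),rate=.02); s=st(arm)
        if s["contact_force"][2]>4: break
E
python3 - <<'E'
from plant import arm,optics
from h import *
pick(arm)
p,d=optics.grab_frame("wrist"); cv2.imwrite("pics/w4.png",p[:,:,::-1])
E
```

```text
at pad t15.82 disp [-0.0007 -0.1074] z0.0098 F [ 0.1  0.6 -0.7] gap0.0870
gripped t16.46 disp [-0.0006 -0.1075] z0.0102 F [-1.1  0.1  0.4] gap0.0553
lifted t17.59 disp [-0.0014 -0.1076] z0.1287 F [-0.2 -0.3 -2.5] gap0.0556
```

View pics/w4.png

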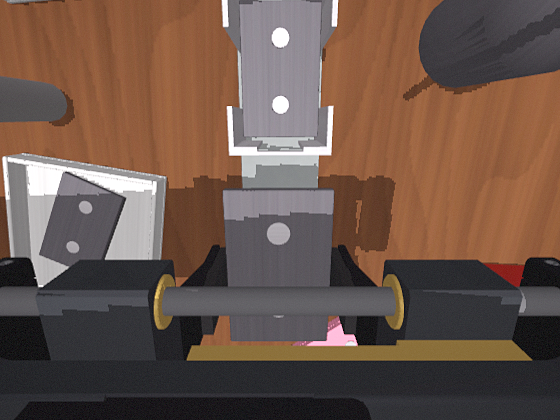

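Pad1 is held level with a 55.6 mm gap. I'll go higher for the transit because the tube and handle are tall, then place the pad in the +y half.

```bash
sed -i 's/    arm.goto(TR(0,ty,.12),ori(TY))/    q=arm.get_state()["position"]; arm.move_linear([q[0],q[1],.19],rate=.25); arm.goto(TR(0,ty,.16),ori(TY))/' h.py
python3 - <<'E'
from plant import arm,optics
from h import *
place(arm,.0565)
p,d=optics.grab_frame("wrist"); cv2.imwrite("pics/w5.png",p[:,:,::-1])
E
```

```text
over tray t19.46 disp [-0.165   0.2344] z0.1599 F [-0.5 -0.5 -2.1] gap0.0555
near floor t21.12 disp [-0.1661  0.2357] z0.0104 F [ 0.7  0.3 -1.8] gap0.0557
 t21.37 disp [-0.1659  0.2356] z0.0096 F [-0.4  0.2 -1.6] gap0.0556
 t21.62 disp [-0.166   0.2356] z0.0085 F [-0.1  0.3 -1.8] gap0.0555
 t21.87 disp [-0.1658  0.2356] z0.0081 F [-2.2 -1.9  7.1] gap0.0559
```

View pics/w5.png

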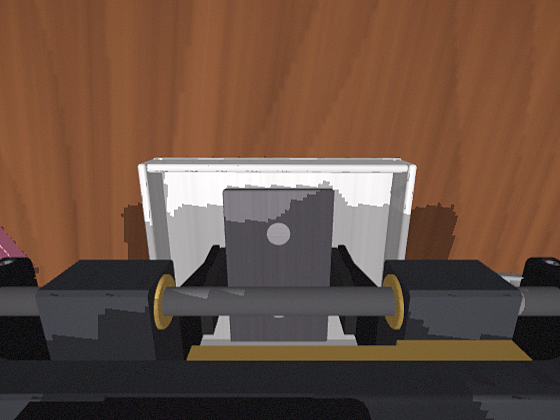

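The pad rests on the tray floor (contact 7 N at z = 8.1 mm), inside its half. I'll release it and start the second cycle.

```bash
python3 - <<'E'
from plant import arm,optics
from h import *
arm.grip(.070); s=st(arm,"rel")
arm.move_linear(s["position"]+[0,0,.04],rate=.08)
q=arm.get_state()["position"]
arm.move_linear([q[0],q[1],.20],rate=.25)
o=ori(YAW+np.pi/2)
arm.goto(D(0,.20,.20),o); st(arm)
p,d=optics.grab_frame("wrist"); cv2.imwrite("pics/w6.png",p[:,:,::-1])
p,d=optics.grab_frame("top"); cv2.imwrite("pics/t6.png",cv2.resize(p[140:280,160:360,::-1],None,fx=4,fy=4,interpolation=cv2.INTER_CUBIC))
E
```

```text
rel t22.52 disp [-0.166   0.2356] z0.0075 F [-0.1 -0.  -0.7] gap0.0700
 t25.26 disp [-0.0007  0.2005] z0.1993 F [-0.2 -0.6  0.3] gap0.0698
```

View pics/w6.png

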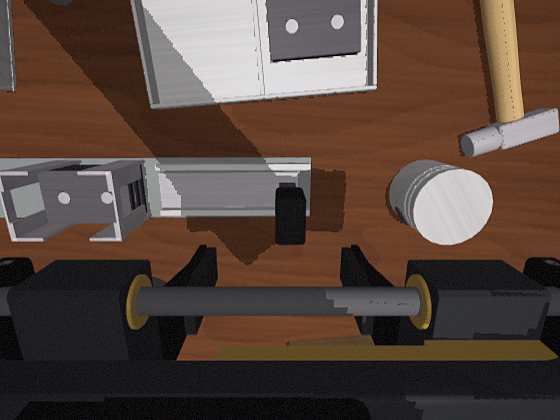

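View pics/t6.png

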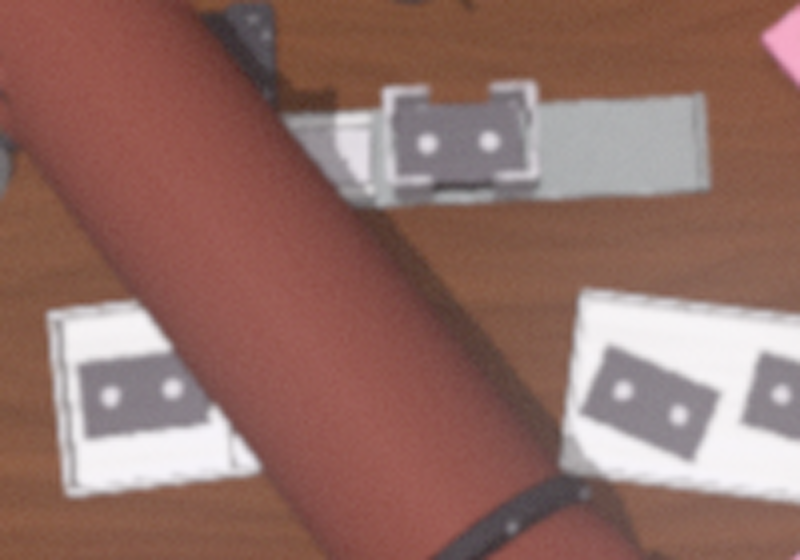

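Pad1 lies flat in the left half (crop 80–215, 355–435), the bay is empty, and the stack has dropped. Second stroke next.

```bash
python3 - <<'E'
from plant import arm,optics
from h import *
o=ori(YAW+np.pi/2)
arm.move_linear(D(0,.2098,.20),o,rate=.2)
arm.move_linear(D(0,.2098,.098),rate=.15)
arm.grip(0.0); st(arm,"grip")
def probe(y,dy,test):
    for i in range(6):
        y+=dy; arm.move_linear(D(0,y,.098),rate=.05); s=st(arm)
        if test(s["contact_force"][1]): return
arm.move_linear(D(0,.083,.098),rate=.1); st(arm,"in")
probe(.082,-.002,lambda f:f>14)
arm.move_linear(D(0,.2085,.098),rate=.12); st(arm,"back")
probe(.2085,.002,lambda f:f<-9)
arm.move_linear(D(0,.2100,.098),rate=.05)
arm.grip(.06); s=st(arm,"open")
arm.move_linear(s["position"]+[0,0,.075],rate=.2)
arm.goto(D(0,-.107,.17),ori(YAW)); s=st(arm)
m=optics.camera_model("wrist")
p,d=optics.grab_frame("wrist"); cv2.imwrite("pics/w7.png",p[:,:,::-1]); W=cloud(d,m)
for uv in [(278,200),(278,85)]:
    p=W[uv[1],uv[0]]; print(uv,p.round(4),inv(p).round(4))
E
```

```text
grip t27.27 disp [0.     0.2098] z0.0980 F [-0.4  0.4  0.3] gap0.0236
in t28.69 disp [0.0003 0.0818] z0.0980 F [ 3.8  1.4 -3.2] gap0.0238
 t28.94 disp [0.0003 0.0801] z0.0980 F [ 5.   3.  -4.4] gap0.0240
 t29.19 disp [0.0003 0.08  ] z0.0980 F [ 5.5  8.3 -7.2] gap0.0236
 t29.44 disp [0.0003 0.08  ] z0.0980 F [ 8.1 14.1 -8.9] gap0.0237
back t30.70 disp [-0.      0.2083] z0.0980 F [ 2.6  0.8 -3.1] gap0.0239
 t30.95 disp [-0.      0.2099] z0.0980 F [ 1.2 -1.3  0. ] gap0.0236
 t31.20 disp [-0.      0.2101] z0.0979 F [-1.  -8.2  3.9] gap0.0237
 t31.45 disp [-0.      0.2101] z0.0979 F [ -2.9 -13.6   6.1] gap0.0238
open t32.59 disp [0.   0.21] z0.0980 F [ 0.1  0.2 -1.2] gap0.0598
 t34.33 disp [ 0.     -0.1052] z0.1696 F [-0.   0.5  0.4] gap0.0601
(278, 200) [ 0.6212 -0.0813  0.0208] [-0.0009 -0.1076]
(278, 85) [0.6146 0.0271 0.0328] [-0.0013  0.0009]
```

View pics/w7.png

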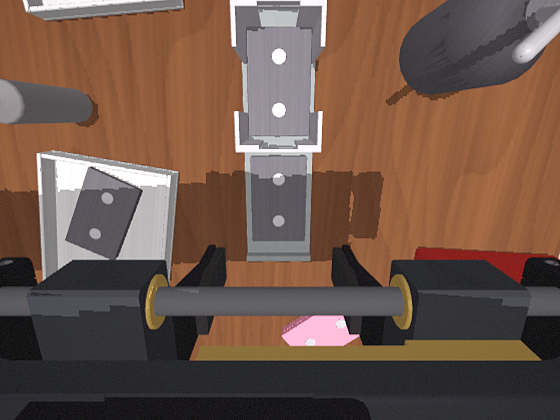

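Pad2 is in the bay as before at (278,200), and the stack top has dropped to 33 mm, so two pads are left. Picking and placing pad2.

```bash
python3 - <<'E'
from plant import arm,optics
from h import *
pick(arm)
place(arm,-.0565)
p,d=optics.grab_frame("wrist"); cv2.imwrite("pics/w8.png",p[:,:,::-1])
E
```

```text
at pad t36.54 disp [-0.0007 -0.1074] z0.0098 F [ 0.5 -0.1 -0. ] gap0.0867
gripped t37.18 disp [-0.0006 -0.1075] z0.0102 F [-0.1  0.4  1.5] gap0.0558
lifted t38.32 disp [-0.0014 -0.1076] z0.1287 F [-1.6  0.2 -1.9] gap0.0555
over tray t39.79 disp [-0.1556  0.1218] z0.1601 F [ 0.5 -0.3 -2.2] gap0.0556
near floor t41.45 disp [-0.1567  0.1231] z0.0104 F [ 0.9  0.9 -1.5] gap0.0558
 t41.70 disp [-0.1565  0.123 ] z0.0096 F [ 0.2 -0.  -1.4] gap0.0560
 t41.95 disp [-0.1566  0.1229] z0.0085 F [ 0.3  0.1 -1.2] gap0.0556
 t42.20 disp [-0.1565  0.123 ] z0.0080 F [-2.6 -0.1  8.7] gap0.0558
```

View pics/w8.png

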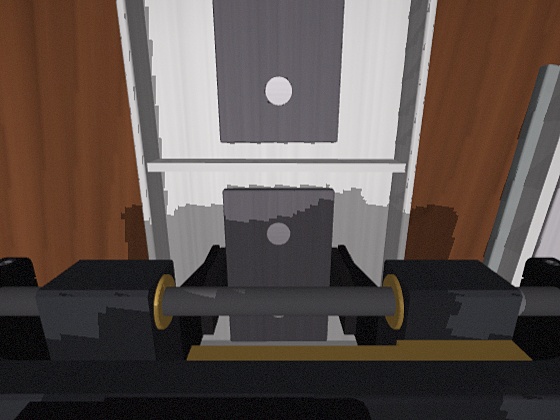

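Both pads are in, one on each side of the dividing wall. I'll release pad2, retreat and check.

```bash
python3 - <<'E'
from plant import arm,optics
from h import *
arm.grip(.070); s=st(arm,"rel")
arm.move_linear(s["position"]+[0,0,.04],rate=.08)
q=arm.get_state()["position"]
arm.move_linear([q[0],q[1],.24],rate=.25)
arm.goto([.50,-.30,.33],ori(YAW)); st(arm)
p,d=optics.grab_frame("top"); m=optics.camera_model("top"); W=cloud(d,m)
cv2.imwrite("pics/t9full.png",p[:,:,::-1])
a=cv2.resize(p[140:280,160:360,::-1],None,fx=4,fy=4,interpolation=cv2.INTER_CUBIC).copy()
cv2.imwrite("pics/t9.png",a)
for y in (.0565,-.0565):
    u,v=proj(TR(.01,y,.018),m)[0].round().astype(int); print(y,W[v-4:v+5,u-10:u+11,2].mean(), W[v-4:v+5,u-10:u+11,2].std())
u,v=proj(D(0,0,.034),m)[0].round().astype(int); print("stack z",W[v-2:v+3,u-4:u+5,2].mean())
E
```

```text
rel t42.85 disp [-0.1566  0.123 ] z0.0075 F [ 0.7 -1.2  0.1] gap0.0700
 t46.08 disp [-0.1338 -0.3173] z0.3299 F [ 0.1  0.5 -0.5] gap0.0701
0.0565 0.019114992277861387 0.003113111624342754
-0.0565 0.033727126403049465 0.14110400185518954
stack z 0.035101190283199385
```

View pics/t9full.png

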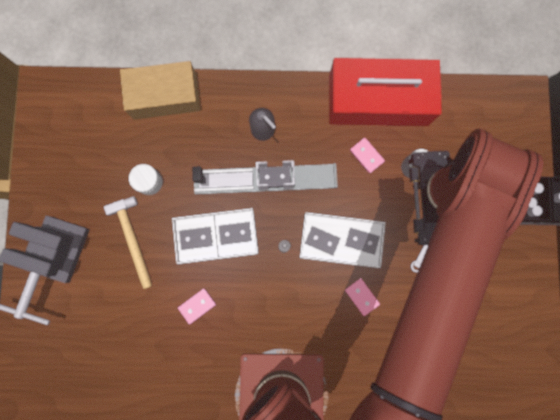

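View pics/t9.png

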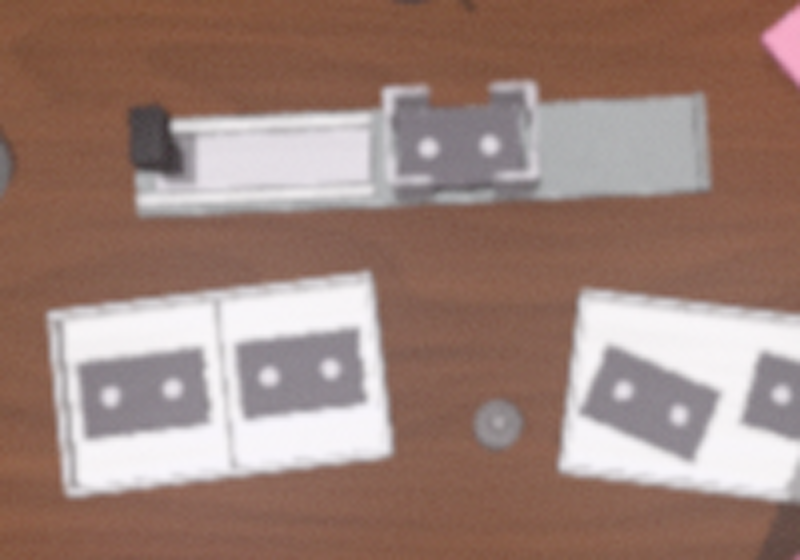

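The view shows everything in place. The odd depth spread in the right half looks like no-reading pixels, so I'll confirm with the median of valid ones and then hand in.

```bash
python3 - <<'E'
from plant import arm,optics
from h import *
p,d=optics.grab_frame("top"); m=optics.camera_model("top"); W=cloud(d,m)
ok=[]
for y in (.0565,-.0565):
    u,v=proj(TR(.01,y,.018),m)[0].round().astype(int); sl=np.s_[v-4:v+5,u-10:u+11]; z=W[sl][d[sl]>0][:,2]
    print(y,np.median(z),z.std(),len(z)); ok.append(abs(np.median(z)-.018)<.004 and z.std()<.006)
if all(ok): arm.sign_off(); print("signed off")
E
```

```text
0.0565 0.0192868466561977 0.0027998831705484993 188
-0.0565 0.0191054511810705 0.002736494916559537 187
the job is handed in; nothing more can be done
signed off
```

I pushed out both bottom pads one at a time, each with a full slide stroke in and back to the stop. They now lie flat, steel side up, one in each half of the divided tray. I handed the job in at about 46 s of the 72 s allowed.

- **Slide:** both ends were felt as firm stops, with about 130 mm between them. The slide was left pulled right back.
- **Pads in the tray:** their tops read 19 mm above the bench in both halves, against 18 mm expected.
- **Stack:** its top reads 33–35 mm, against 34 mm for the two remaining pads. The exit bay is empty.
- **Bystanders:** in the last top view, everything in view stands where it was. The arm hides part of the wrench, the tin and the right-hand box, so I could not check those fully.
- **Disagreements:** the slide started about 5 mm in rather than fully back. One depth reading over the second pad was scattered by pixels with no reading; it came out right with only the valid pixels.

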